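Make room in the jam display and close the ratchet stop on three jars

TASK

Add the waiting jam jar to the row of two in the jar display. Press down the release lever of the sliding stop and, keeping it pressed, push the stop all the way back along its bar; then push the waiting jar straight into the gap until it meets the bar, and push the stop up again until all three jars stand snugly between it and the end plate. Press and push with the fingers only: nothing is picked up, no jar is tipped over, and the other things on the counter stay where they are.

Things in the scene. Friction and masses are not known exactly. Their poses are not given: they have to be found in the camera images.
- rail: Jar display fixed to the counter: aluminium bar, end plate at the robot's left. Origin on the counter below the bar's front face (local x=0) and the plate's inner face (y=0); local z up, x to the back, -y along the bar to the robot's right. Bar: x 0 to 20 mm, 20 to 38 mm high, teeth on top to 41.5 mm; end block at y -344 to -358 mm, 46 mm high. Jars against the bar have their middle at x = -34 mm.
- end_plate (a point): Point on the inner face of the fixed end plate (looks along the rail's -y, at the jars), 35 mm in front of the bar's front face, 40 mm above the counter; axes as the rail's. The plate reaches from rail x -60 to +30 mm, is 5 mm thick and 80 mm high.
- stop (a joint): Slide of the stop along the bar in m. Its face is 140 mm + this value from the end plate. 0.105 = all the way back, at its end; it starts near 0, close to the two jars. Pushed towards the end plate it clicks along at any time (about 5 N plus what the jars need); backwards a pawl catches it within 8 mm unless the release is held down, then it takes about 3 N. It stays where it is left.
- stop_face (a point): Point on the stop's face that looks at the jars, 35 mm in front of the bar's front face, 40 mm above the counter; axes as the rail's (+y to the jars). The stop's plate is 5 mm thick behind this face, 80 mm high and reaches 60 mm in front of the bar; the black carriage behind it ends 10 mm in front of the bar, so the rear of the plate is free to push on over the front 50 mm.
- finger_lug (a point): Middle of the inner side (facing pad and jars) of the black upright lug at the rear end of the stop, over the bar, 70 mm above the counter; axes as the rail's. The lug is 39 mm wide, 8 mm thick along the bar and its top is 86 mm above the counter. A finger that holds the pad down pushes the stop back against this side.
- release (a joint): Rocker release lever on the stop, rad: 0 = up, pawl at the foot of a tooth; 0.24 = pressed to its end. The pawl resting on a tooth's ramp holds it anywhere from 0 to 0.15, also at the start. Above about 0.16 the pawl is clear of the teeth. It springs up when let go; as the stop is pushed to the end plate it rocks up to 0.15 with each tooth. 3 to 6 N down on the pad press it.
- release_pad (a point): Middle of the top of the ribbed grey thumb pad of the release lever, over the bar, 58 mm above the counter when up; axes as the rail's. The pad is 26 mm across the bar; along the bar it reaches from 24 mm towards the jars to 16 mm towards the lug, ending 2 mm before the lug. Here it goes down about 7 mm. It lies 68 mm behind the stop's face.
- row_jar_1: Jam jar with a white lid, 72 mm wide, 102 mm high, about 0.4 kg, in the row next to the end plate. Origin at the middle of its underside, z up. The jars' bodies touch at 68 mm across: touching jars have their middles 68 mm apart.
- row_jar_2: The same kind of jar, second in the row, next to the stop. Origin at the middle of its underside, z up.
- new_jar: The same kind of jar, waiting on the counter in front of the display (robot's side), roughly before the place where the gap opens. Origin at the middle of its underside, z up. Pushed at up to about 50 mm height it slides upright; higher up it tips.
- honey_jar: Bystander: honey jar, 71 mm wide, 110 mm high, left of the display. Origin at the middle of its underside.
- sugar_shaker: Bystander: sugar shaker, 44 mm wide, 90 mm high. Origin at the middle of its underside.
Not all that is in view belongs to the job. Leave any blue or turquoise look-alike of the new_jar alone.

How it is judged:
By the outcome, as a careful person would: the job done as asked, in the order asked, and still so for the second after the job is handed in, with the robot touching nothing.
It also fails if it takes over 58 s, if anything falls off the work surface, if the arm or the gripper's body presses on something with over 40 N, if the wrist force passes 120 N, or if a joint passes its speed limit or range.

ROBOT

A 7-joint arm with a two-finger parallel gripper is mounted at the origin on a cart in front of the work surface, level with it; the furniture and walls round the work are solid. World frame = base frame: x ahead of the robot, y to its left, z up, the work surface at z = 0. Lengths are in m, angles in rad, forces in N, time in s.
With the tool pointing down it reaches from about 0.425 to 0.875 m from the base axis. Payload 4.7 kg.
Tool frame: the origin (TCP) lies where the fingers leave the gripper's body, on its centre line; the fingertips stand 70 mm ahead of it and the grasp point (between the pads) lies 51 mm ahead of it; z points along the fingers, y is the line along which they close (so a half turn about z gives the same grasp; the last joint's range is limited). The gripper opens to 87 mm and grips with 3 to 60 N. Pads are 19 mm wide; open, the fingers measure 117 mm over their backs; the gripper's body (75 mm by 190 mm) begins 51 mm behind the grasp point.
Start: joints at [-1.245, 0.321, -0.07, 1.45, 0.023, 1.371, -0.057], TCP at [0.199, 0.619, 0.292] pointing down, gripper open.
Joint ranges: [-2.86, 2.86], [-0.3, 2.09], [-1.38, 1.24], [0.06, 2.45], [-1.56, 4.7], [0.09, 2.05], [-2.69, 2.69]. Speed limits (rad/s): [2.57, 2.57, 3.14, 3.14, 3.14, 3.14, 3.14].

INTERFACE

Orientations are given as a rotation vector (axis times angle).
In Python, from bench import get_state, get_image, get_calibration, close_job gives the robot as it stands.
- The arm moves only by the tool send_rows, never from a script. Its argument "rows" is a list of rows, each an object of numbers: "hand": the finger opening in mm, from 0 to 87; "x", "y", "z": the shift along the world's x, y, z in mm; "roll": the turn about the world's z in degrees. A call has 1 to 10 rows; each row shifts and turns the commanded pose from where the row before left it; what a row does not reach is not made up. A row lasts 1/10 s, in which the tool goes at most 50 mm and 8.59 degrees, less where a joint would pass 70% of its speed; a pose out of reach is approached as far as the arm can. A call is refused whole if a number of a shift passes 50 or a number of a turn 8.59, either way. A call with a gripper value outside its range is refused whole. The fingers move at their own pace and stop on an object; "force" is the grip in N (left out, the last holds). Time passes only in rows, so rows that do not move let the fingers close. It gives the time, the measured TCP pose, the force, the opening and the grip force at its end, in the units of the state.
- get_state(): the state, without advancing time (a new reading comes with each control period).
- get_image(name): name is "side" or "top" or "wrist"; returns the picture (480x640x3 uint8, blue, green, red); there is no depth.
- get_calibration(name): a dict with "mtx" (3x3 intrinsics, pixels), "world_from_camera" (4x4, takes a point from camera to world coordinates). Camera axes: x right, y down, z forward; pixel columns grow to the right and rows downward; lengths in m; the calibration is good to about 2 mm. A picture is of the moment at which its call begins: read the wrist's pose just before it. get_calibration takes no time and is no camera call; for the wrist camera it gives the pose at the moment of the call.
- close_job(): hands the job in; it is judged then, once.
The state is a dict: "time": time; "joint_positions": joint angles; "qd": joint speeds; "joint_torque": joint torques, N m; "position": TCP position; "tool_rot": TCP orientation; "ft_force": force on the tool from outside, world axes, zero at the start; "torque": the same for the moment, N m; "grip_width": opening from 0.0 (shut) to 1.0 (fully open); "grip_force": force on a finger pad.
Only numpy, scipy, OpenCV 4.12 (cv2) and the standard library are available. Lean on these libraries where they do the work, as an engineer would, in place of code of your own. Each camera call takes 0.05 s, during which the arm holds its last target. There are 200 camera calls.

## Working session

There is one attempt and no reset: what is moved stays moved. The work goes in short steps, Python scripts to look and compute and a tool call to move; the robot and the scene stay as the last step left them, time stands still between calls to the robot, and variables do not carry over. Pictures are saved under pics/ and viewed, at most 13 in all, crops included, and the job is handed in when it is done.

Besides the shell and the picture viewer there is one more tool, called after ">>>" as a command line: name --argument value ..., lists and objects as JSON in quotes. send_rows: Moves the arm, as the interface text tells. Its arguments: {"type":"object","properties":{"rows":{"type":"array","items":{"type":"object","properties":{"hand":{"type":"number"},"x":{"type":"number"},"y":{"type":"number"},"z":{"type":"number"},"roll":{"type":"number"}}}},"force":{"type":"number"}},"required":["rows"]}

```bash
mkdir -p pics; ls
python3 - <<'E'
from bench import *
import cv2,numpy as np
s=get_state();print(s)
for n in("top","side"):
    c=get_calibration(n);print(n,np.round(c["mtx"],1).tolist(),np.round(c["world_from_camera"],4).tolist())
    cv2.imwrite(f"pics/{n}0.png",get_image(n))
E
```

```text
pics
{'time': 0.0, 'joint_positions': array([-1.2449107 ,  0.32184072, -0.07008407,  1.45167062,  0.022583  ,
        1.37076702, -0.0569085 ]), 'qd': array([ 3.24410903e-04,  2.06717779e-05,  9.00097269e-04, -3.30741254e-04,
       -1.29829417e-03, -1.45563194e-04, -2.87801885e-04]), 'joint_torque': array([-2.90119442e-04, -4.91284347e+01, -4.04043691e-01, -3.12538755e+01,
       -6.39964803e-02,  4.37302503e-02,  1.81562882e-04]), 'position': array([0.19930357, 0.61825948, 0.29115205]), 'tool_rot': array([-4.87708883e-01, -3.10328554e+00,  2.96321278e-03]), 'ft_force': array([-0.5450329 , -0.53502298, -0.12637446]), 'torque': array([-0.01393279,  0.07932437, -0.02156572]), 'grip_force': 0.0, 'grip_width': 1.00047150369534}
top [[502.0, 0.0, 314.4], [0.0, 502.0, 232.7], [0.0, 0.0, 1.0]] [[0.0252, -0.9969, 0.074, 0.4693], [-0.9996, -0.0261, -0.0108, -0.1582], [0.0127, -0.0737, -0.9972, 1.0793], [0.0, 0.0, 0.0, 1.0]]
side [[464.7, 0.0, 309.7], [0.0, 464.7, 236.0], [0.0, 0.0, 1.0]] [[0.9446, -0.1956, 0.2635, 0.259], [-0.3278, -0.5236, 0.7864, -0.9655], [-0.0159, -0.8292, -0.5587, 0.6329], [0.0, 0.0, 0.0, 1.0]]
```

View pics/top0.png

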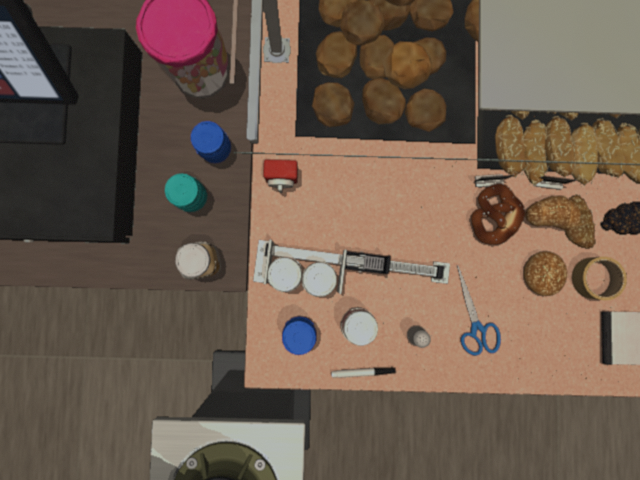

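View pics/side0.png

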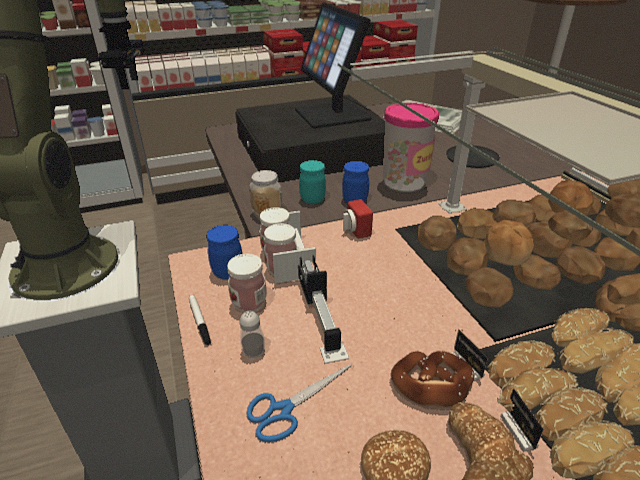

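The top view shows these candidates:
- White lids at (285,275) and (320,279): the two row jars.
- White lid at (360,327): the new jar.
- Blue look-alike at (299,336). There are more coloured jars at (210,142) and (185,193).
- Cream lid at (195,261): the honey jar.
- Shaker at (420,338).

I choose (360,327), because it has a white lid and stands in front of the display. Next I check it in a close crop and measure.

```bash
cat > h.py <<'E'
from bench import *
import cv2,numpy as np
def ray(n,uv):
    c=get_calibration(n);T=c["world_from_camera"]
    d=T[:3,:3]@np.linalg.inv(c["mtx"])@np.array([uv[0],uv[1],1.]);return T[:3,3],d
def onz(n,uv,z):
    o,d=ray(n,uv);return o+d*(z-o[2])/d[2]
def proj(n,p):
    c=get_calibration(n);T=np.linalg.inv(c["world_from_camera"]);q=c["mtx"]@(T[:3,:3]@np.array(p)+T[:3,3]);return q[:2]/q[2]
def two(a,b):
    (o1,d1),(o2,d2)=ray("top",a),ray("side",b)
    A=np.c_[d1,-d2];s=np.linalg.lstsq(A,o2-o1,rcond=None)[0];p,q=o1+d1*s[0],o2+d2*s[1];return (p+q)/2,np.linalg.norm(p-q)
E
python3 - <<'E'
from h import *
t=cv2.imread("pics/top0.png");s=cv2.imread("pics/side0.png")
hsv=cv2.cvtColor(t,cv2.COLOR_BGR2HSV);m=((hsv[...,1]<35)&(hsv[...,2]>195)).astype(np.uint8)*255
m[:220]=0;m[400:]=0
m=cv2.morphologyEx(m,cv2.MORPH_OPEN,cv2.getStructuringElement(cv2.MORPH_ELLIPSE,(9,9)))
for c in cv2.findContours(m,0,1)[0]:
    if cv2.contourArea(c)>150:
        (u,v),r=cv2.minEnclosingCircle(c);M=cv2.moments(c);g=(M['m10']/M['m00'],M['m01']/M['m00']);print(np.round([u,v,r,*g],1),np.round(onz("top",g,.102),4))
cv2.imwrite("pics/c1.png",np.vstack([cv2.resize(t[225:365,250:460],(800,533),interpolation=cv2.INTER_CUBIC)]))
cv2.imwrite("pics/c2.png",cv2.resize(s[195:375,215:375],(533,600),interpolation=cv2.INTER_CUBIC))
E
```

```text
(no output)
```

View pics/c1.png

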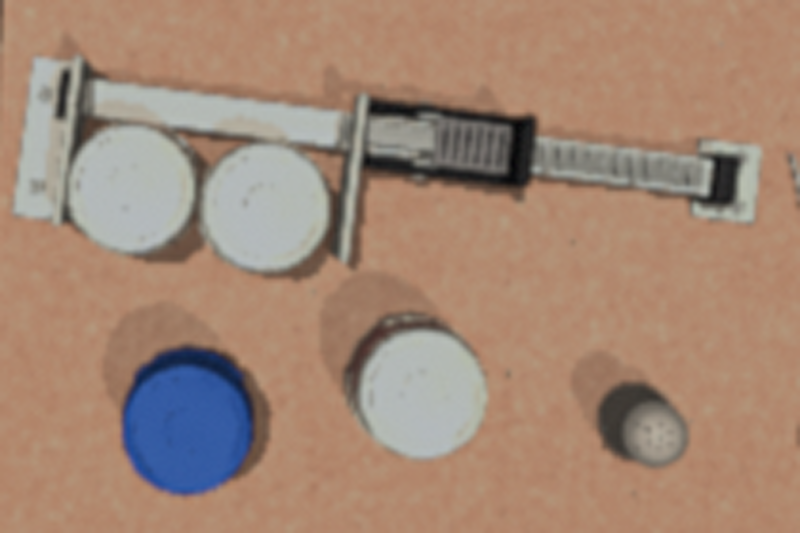

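View pics/c2.png

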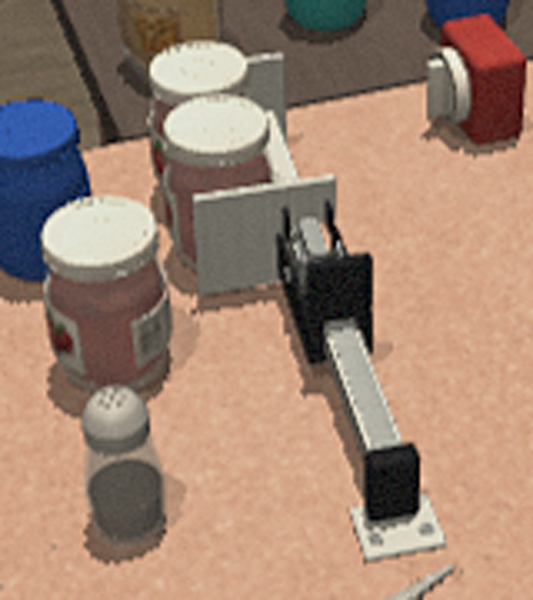

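The crops confirm it: the new jar has a white lid and red jam, at crop centre (423,393). Row lids are at (132,189) and (266,208), the lug at about (526,152), the pad ribs at (475,145) and the end block at (724,180).

Run:
```python
from h import *
t=cv2.imread("pics/top0.png");g=cv2.GaussianBlur(cv2.cvtColor(t,cv2.COLOR_BGR2GRAY),(3,3),0)
hs=cv2.cvtColor(t,cv2.COLOR_BGR2HSV);print(hs[327,360],hs[275,285],g[250,310])
C=cv2.HoughCircles(g[240:365,180:460],cv2.HOUGH_GRADIENT_ALT,1.5,20,param1=150,param2=.6,minRadius=8,maxRadius=24)
for u,v,r in (C[0] if C is not None else []):
    u+=180;v+=240;print("circ",np.round([u,v,r],1),onz("top",(u,v),.102).round(4))
f=lambda a,b:(250+a/3.81,225+b/3.81)
P={}
for k,(a,b,z) in dict(jar1=(132,189,.102),jar2=(266,208,.102),new=(423,393,.102),backL=(100,80,.038),backR=(335,110,.038),tbR=(700,155,.0415),tbL=(540,138,.0415),tfL=(537,172,.0415),tfR=(693,190,.0415),lugB=(535,118,.086),lugF=(529,188,.086),lugIB=(519,117,.086),lugIF=(513,188,.086),plateIB=(83,60,.08),plateIF=(68,222,.08),stopFaceB=(357,93,.08),stopFaceF=(338,260,.08),shaker=(655,432,.09),blue=(188,425,.102),blockT=(713,180,.046),padmid=(475,146,.058)).items():
    P[k]=onz("top",f(a,b),z);print(k,P[k][:2].round(4))
def ang(a,b):d=P[b]-P[a];return np.degrees(np.arctan2(d[0],-d[1]))
for a,b in [("jar1","jar2"),("backL","backR"),("backL","tbR"),("tfL","tfR"),("tbL","tbR")]:print(a,b,ang(a,b).round(2))
s=get_state()
import scipy.spatial.transform as st
print(st.Rotation.from_rotvec(s["tool_rot"]).as_matrix().round(3))
```

```text
[ 84   7 183] [ 78   7 186] 146
circ [298.5 337.5  18.1] [ 0.3393 -0.1435  0.102 ]
circ [319.5 279.   18.6] [ 0.4522 -0.1811  0.102 ]
circ [283.5 274.5  18.3] [ 0.4591 -0.1111  0.102 ]
circ [360.  328.5  17.8] [ 0.3592 -0.2615  0.102 ]
circ [190.5 259.5  18.3] [0.4836 0.0699 0.102 ]
circ [421.5 339.   11.4] [ 0.342  -0.3805  0.102 ]
jar1 [ 0.459  -0.1133]
jar2 [ 0.4511 -0.1817]
new [ 0.3599 -0.2634]
backL [ 0.517  -0.0912]
backR [ 0.5039 -0.2195]
tbR [ 0.4845 -0.4182]
tbL [ 0.4915 -0.331 ]
tfL [ 0.473  -0.3296]
tfR [ 0.4654 -0.4145]
lugB [ 0.5009 -0.3209]
lugF [ 0.4645 -0.3182]
lugIB [ 0.5012 -0.3125]
lugIF [ 0.4643 -0.3099]
plateIB [ 0.5253 -0.0847]
plateIF [ 0.4408 -0.0796]
stopFaceB [ 0.5117 -0.2284]
stopFaceF [ 0.4247 -0.2203]
shaker [ 0.3416 -0.384 ]
blue [ 0.3411 -0.1451]
blockT [ 0.4711 -0.4242]
padmid [ 0.486  -0.2936]
jar1 jar2 -6.6
backL backR -5.8
backL tbR -5.68
tfL tfR -5.11
tbL tbR -4.59
[[-0.952  0.307 -0.   ]
 [ 0.307  0.952 -0.002]
 [-0.    -0.002 -1.   ]]
```

>>> send_rows --rows '[{"x": 33,"y": -33,"roll": 2.05,"hand": 0},{"x": 34,"y": -33,"roll": 2.05,"hand": 0},{"x": 34,"y": -33,"roll": 2.05,"hand": 0},{"x": 34,"y": -33,"roll": 2.05,"hand": 0},{"x": 33,"y": -33,"roll": 2.05,"hand": 0},{"x": 33,"y": -33,"roll": 2.05,"hand": 0},{"x": 15,"y": -40,"hand": 0},{"x": 15,"y": -40,"hand": 0},{"x": 15,"y": -40,"hand": 0},{"x": 15,"y": -40,"hand": 0}]'

```text
schema error: expected keys hand, x, y, z, roll
```

>>> send_rows --rows '[{"x": 15,"y": -40},{"x": 15,"y": -40},{"x": 15,"y": -40},{"x": 15,"y": -40},{"x": -3,"y": -40},{"x": -3,"y": -40},{"x": -3,"y": -40},{"x": -3,"y": -40}]'

```text
schema error: expected keys hand, x, y, z, roll
```

>>> send_rows --rows '[{"x": 33,"y": -33,"z": 0,"roll": 2.05,"hand": 0},{"x": 34,"y": -33,"z": 0,"roll": 2.05,"hand": 0},{"x": 34,"y": -33,"z": 0,"roll": 2.05,"hand": 0},{"x": 34,"y": -33,"z": 0,"roll": 2.05,"hand": 0},{"x": 33,"y": -33,"z": 0,"roll": 2.05,"hand": 0},{"x": 33,"y": -33,"z": 0,"roll": 2.05,"hand": 0},{"x": 15,"y": -40,"z": 0,"roll": 0,"hand": 0},{"x": 15,"y": -40,"z": 0,"roll": 0,"hand": 0},{"x": 15,"y": -40,"z": 0,"roll": 0,"hand": 0},{"x": 15,"y": -40,"z": 0,"roll": 0,"hand": 0}]'

```text
time: 1.1
position: [0.4606, 0.2588, 0.2919]
tool_rot: [-0.153, -3.137, 0.0]
ft_force: [-0.2, -1.2, 0.0]
grip_width: 0.172
grip_force: 0.0
```

>>> send_rows --rows '[{"x": 15,"y": -40,"z": 0,"roll": 0,"hand": 0},{"x": 15,"y": -40,"z": 0,"roll": 0,"hand": 0},{"x": 15,"y": -40,"z": 0,"roll": 0,"hand": 0},{"x": 15,"y": -40,"z": 0,"roll": 0,"hand": 0},{"x": -3,"y": -40,"z": 0,"roll": 0,"hand": 0},{"x": -3,"y": -40,"z": 0,"roll": 0,"hand": 0},{"x": -3,"y": -40,"z": 0,"roll": 0,"hand": 0},{"x": -3,"y": -40,"z": 0,"roll": 0,"hand": 0}]'

```text
time: 1.9
position: [0.5078, -0.0609, 0.292]
tool_rot: [-0.153, -3.138, -0.0]
ft_force: [1.1, -1.2, 0.1]
grip_width: 0.002
grip_force: 0.0
```

>>> send_rows --rows '[{"x": -3.5,"y": -39,"z": -20,"roll": 0,"hand": 0},{"x": -3.5,"y": -39,"z": -20,"roll": 0,"hand": 0},{"x": -3.5,"y": -39,"z": -20,"roll": 0,"hand": 0},{"x": -3.5,"y": -39,"z": -20,"roll": 0,"hand": 0},{"x": -3.5,"y": -39,"z": -20,"roll": 0,"hand": 0},{"x": -3.5,"y": -38.5,"z": -10,"roll": 0,"hand": 0},{"x": 0,"y": 0,"z": -20,"roll": 0,"hand": 0},{"x": 0,"y": 0,"z": 0,"roll": 0,"hand": 0}]'

```text
time: 2.7
position: [0.4851, -0.2931, 0.1595]
tool_rot: [-0.157, -3.132, -0.002]
ft_force: [-0.0, 1.6, -1.0]
grip_width: 0.004
grip_force: 0.0
```

Run:
```python
from h import *
s=get_state();print(s["position"],s["joint_positions"].round(2),s["tool_rot"])
i=get_image("side");w=get_image("wrist")
print(proj("side",s["position"]-[0,0,.07]))
cv2.imwrite("pics/p3.png",np.hstack([cv2.resize(i[180:380,230:396],(400,482)),cv2.resize(w,(400,300),interpolation=cv2.INTER_AREA)[:482] if 0 else cv2.copyMakeBorder(cv2.resize(w,(400,300),interpolation=cv2.INTER_AREA),0,182,0,0,0)]))
```

```text
[ 0.48512722 -0.29308976  0.15946125] [-0.08  0.29  0.67  1.84 -0.2   1.09  2.13] [-1.56614244e-01 -3.13200804e+00 -2.33070350e-03]
[310.6760592  264.28648695]
```

View pics/p3.png

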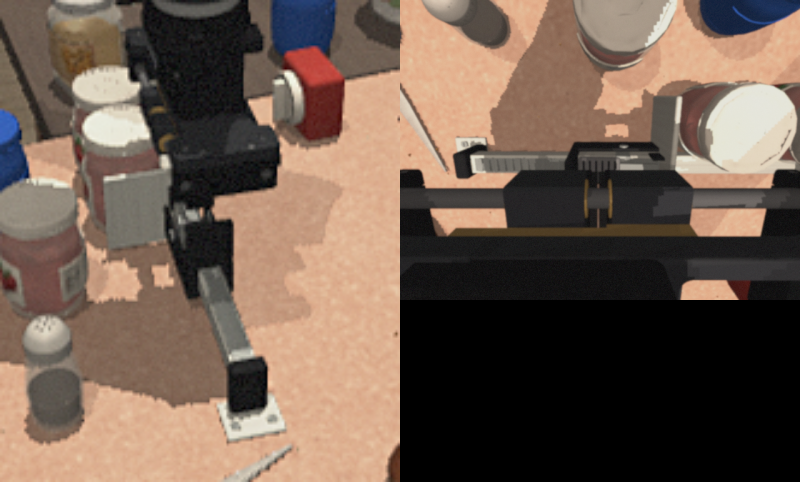

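The fingers hang over the ribbed pad, inside the lug (wrist view about (598,175)). Next I descend and press.

>>> send_rows --rows '[{"x": 0,"y": 0,"z": -10,"roll": 0,"hand": 0},{"x": 0,"y": 0,"z": -10,"roll": 0,"hand": 0},{"x": 0,"y": 0,"z": -4,"roll": 0,"hand": 0},{"x": 0,"y": 0,"z": 0,"roll": 0,"hand": 0}]'

```text
time: 3.2
position: [0.4871, -0.2921, 0.1375]
tool_rot: [-0.151, -3.137, -0.001]
ft_force: [0.8, -0.1, -0.4]
grip_width: 0.005
grip_force: 0.0
```

>>> send_rows --rows '[{"x": 0,"y": 0,"z": -3,"roll": 0,"hand": 0},{"x": 0,"y": 0,"z": -3,"roll": 0,"hand": 0},{"x": 0,"y": 0,"z": -2,"roll": 0,"hand": 0},{"x": 0,"y": 0,"z": 0,"roll": 0,"hand": 0}]'

```text
time: 3.6
position: [0.4873, -0.2928, 0.13]
tool_rot: [-0.153, -3.138, -0.0]
ft_force: [0.4, -0.4, 0.4]
grip_width: 0.009
grip_force: 0.0
```

>>> send_rows --rows '[{"x": 0,"y": 0,"z": -3,"roll": 0,"hand": 0},{"x": 0,"y": 0,"z": -3,"roll": 0,"hand": 0},{"x": 0,"y": 0,"z": 0,"roll": 0,"hand": 0}]'

```text
time: 3.9
position: [0.4876, -0.2936, 0.1247]
tool_rot: [0.153, 3.137, -0.002]
ft_force: [-0.5, -1.0, 2.8]
grip_width: 0.003
grip_force: 2.3
```

>>> send_rows --rows '[{"x": 0,"y": 0,"z": -2,"roll": 0,"hand": 0},{"x": 0,"y": 0,"z": 0,"roll": 0,"hand": 0}]'

```text
time: 4.1
position: [0.4876, -0.2938, 0.123]
tool_rot: [0.153, 3.137, -0.002]
ft_force: [-1.0, -1.6, 5.9]
grip_width: 0.008
grip_force: 2.8
```

>>> send_rows --rows '[{"x": 0,"y": 0,"z": -1.5,"roll": 0,"hand": 0},{"x": 0,"y": 0,"z": 0,"roll": 0,"hand": 0}]'

```text
time: 4.3
position: [0.4877, -0.294, 0.1223]
tool_rot: [0.153, 3.136, -0.001]
ft_force: [-1.9, -1.4, 9.1]
grip_width: 0.007
grip_force: 4.8
```

>>> send_rows --rows '[{"x": 0,"y": 0,"z": -1,"roll": 0,"hand": 0},{"x": -0.1,"y": -1,"z": 0,"roll": 0,"hand": 0},{"x": -0.2,"y": -2,"z": 0,"roll": 0,"hand": 0},{"x": -0.3,"y": -3,"z": 0,"roll": 0,"hand": 0},{"x": -0.4,"y": -4,"z": 0,"roll": 0,"hand": 0},{"x": -0.4,"y": -4,"z": 0,"roll": 0,"hand": 0},{"x": -0.4,"y": -4,"z": 0,"roll": 0,"hand": 0}]'

```text
time: 5.0
position: [0.4861, -0.3108, 0.122]
tool_rot: [0.152, 3.137, 0.003]
ft_force: [-3.5, 2.4, 16.3]
grip_width: 0.006
grip_force: 7.5
```

>>> send_rows --rows '[{"x": -0.6,"y": -6,"z": 0,"roll": 0,"hand": 0},{"x": -0.7,"y": -7,"z": 0,"roll": 0,"hand": 0},{"x": -0.7,"y": -7,"z": 0,"roll": 0,"hand": 0},{"x": -0.7,"y": -7,"z": 0,"roll": 0,"hand": 0},{"x": -0.7,"y": -7,"z": 0,"roll": 0,"hand": 0},{"x": -0.7,"y": -7,"z": 0,"roll": 0,"hand": 0},{"x": -0.7,"y": -7,"z": 0,"roll": 0,"hand": 0},{"x": -0.7,"y": -7,"z": 0,"roll": 0,"hand": 0},{"x": -0.7,"y": -7,"z": 0,"roll": 0,"hand": 0},{"x": -0.7,"y": -7,"z": 0,"roll": 0,"hand": 0}]'

```text
time: 6.0
position: [0.4791, -0.3801, 0.122]
tool_rot: [0.152, 3.137, 0.002]
ft_force: [-4.0, 2.7, 14.2]
grip_width: 0.009
grip_force: 7.0
```

>>> send_rows --rows '[{"x": -0.4,"y": -4,"z": 0,"roll": 0,"hand": 0},{"x": -0.4,"y": -4,"z": 0,"roll": 0,"hand": 0},{"x": -0.2,"y": -2,"z": 0,"roll": 0,"hand": 0},{"x": 0,"y": 0,"z": 0,"roll": 0,"hand": 0}]'

```text
time: 6.4
position: [0.478, -0.3907, 0.1221]
tool_rot: [0.153, 3.136, -0.0]
ft_force: [-3.0, 2.0, 14.4]
grip_width: 0.004
grip_force: 6.7
```

>>> send_rows --rows '[{"x": -0.3,"y": -3,"z": 0,"roll": 0,"hand": 0},{"x": -0.3,"y": -3,"z": 0,"roll": 0,"hand": 0},{"x": 0,"y": 0,"z": 0,"roll": 0,"hand": 0}]'

```text
time: 6.7
position: [0.4778, -0.3959, 0.1218]
tool_rot: [0.152, 3.136, 0.002]
ft_force: [-3.1, 1.9, 13.3]
grip_width: 0.008
grip_force: 6.1
```

>>> send_rows --rows '[{"x": -0.2,"y": -2,"z": 0,"roll": 0,"hand": 0},{"x": -0.1,"y": -1,"z": 0,"roll": 0,"hand": 0},{"x": 0,"y": 0,"z": 0,"roll": 0,"hand": 0}]'

```text
time: 7.0
position: [0.478, -0.3978, 0.1214]
tool_rot: [0.151, 3.136, 0.004]
ft_force: [-1.4, 4.0, 12.5]
grip_width: 0.003
grip_force: 5.3
```

>>> send_rows --rows '[{"x": -0.2,"y": -2,"z": 0,"roll": 0,"hand": 0},{"x": 0,"y": 0,"z": 0,"roll": 0,"hand": 0}]'

```text
time: 7.2
position: [0.4782, -0.3991, 0.1212]
tool_rot: [0.151, 3.136, 0.006]
ft_force: [-0.5, 5.3, 10.9]
grip_width: 0.004
grip_force: 6.2
```

>>> send_rows --rows '[{"x": -0.2,"y": -2,"z": 0,"roll": 0,"hand": 0},{"x": 0,"y": 0,"z": 0,"roll": 0,"hand": 0}]'

```text
time: 7.4
position: [0.4782, -0.3994, 0.1211]
tool_rot: [0.149, 3.137, 0.011]
ft_force: [-1.5, 9.1, 13.8]
grip_width: 0.006
grip_force: 8.4
```

>>> send_rows --rows '[{"x": 0,"y": 0,"z": 10,"roll": 0,"hand": 0},{"x": 0,"y": 1,"z": 20,"roll": 0,"hand": 0},{"x": 0,"y": 0,"z": 30,"roll": 0,"hand": 0},{"x": 0,"y": 0,"z": 30,"roll": 0,"hand": 0},{"x": -36,"y": 34,"z": 0,"roll": 0,"hand": 87},{"x": -36,"y": 34,"z": 0,"roll": 0,"hand": 87},{"x": -36,"y": 34,"z": 0,"roll": 0,"hand": 87},{"x": -36,"y": 34,"z": 0,"roll": 0,"hand": 87},{"x": 0,"y": 0,"z": 0,"roll": 0,"hand": 87}]'

```text
time: 8.3
position: [0.3275, -0.261, 0.2085]
tool_rot: [0.149, 3.138, 0.014]
ft_force: [1.0, -1.4, -0.7]
grip_width: 0.374
grip_force: 0.0
```

Run:
```python
from h import *
s=get_state();print(s["position"],s["joint_positions"].round(2))
i=get_image("side");t=get_image("top")
cv2.imwrite("pics/p4.png",np.hstack([cv2.resize(i[170:390,215:395],(400,489)),cv2.resize(t[220:370,240:470],(400,261))[:489] if 0 else cv2.copyMakeBorder(cv2.resize(t[220:370,240:470],(400,261)),0,228,0,0,0)]))
```

```text
[ 0.32745709 -0.26101591  0.20852723] [-0.11 -0.17  0.67  2.11  0.11  1.17  1.99]
```

View pics/p4.png

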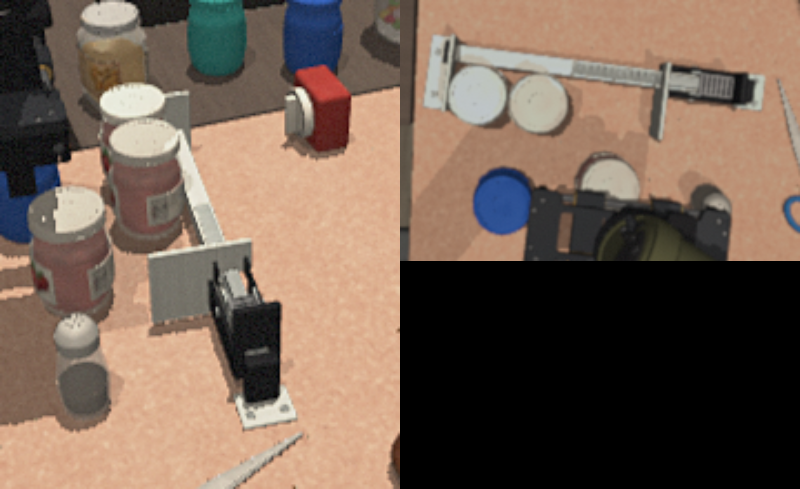

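The stop is fully back against the end block and the gap is open. The gripper is behind the new jar, at (610,185) in the top inset.

>>> send_rows --rows '[{"x": 0,"y": 0,"z": 0,"roll": 0,"hand": 87},{"x": 0,"y": 0,"z": 0,"roll": 0,"hand": 87},{"x": 0,"y": 0,"z": 0,"roll": 0,"hand": 87},{"x": 0,"y": 0,"z": 0,"roll": 0,"hand": 87},{"x": 0,"y": 0,"z": 0,"roll": 0,"hand": 87},{"x": 0,"y": 0,"z": -10,"roll": 0,"hand": 87},{"x": 0,"y": 0,"z": 0,"roll": 0,"hand": 87}]'

```text
time: 9.1
position: [0.3317, -0.2654, 0.1983]
tool_rot: [-0.153, -3.135, -0.001]
ft_force: [-0.3, 0.8, -0.1]
grip_width: 0.989
grip_force: 0.0
```

>>> send_rows --rows '[{"x": 0,"y": 0,"z": -15,"roll": 0,"hand": 87},{"x": 0,"y": 0,"z": -10,"roll": 0,"hand": 87},{"x": 0,"y": 0,"z": 0,"roll": 0,"hand": 87}]'

```text
time: 9.4
position: [0.3314, -0.2652, 0.1733]
tool_rot: [-0.153, -3.135, -0.002]
ft_force: [-0.5, 0.4, 0.1]
grip_width: 0.999
grip_force: 0.0
```

>>> send_rows --rows '[{"x": -1,"y": 5,"z": -15,"roll": 0,"hand": 87},{"x": 0,"y": 0,"z": -15,"roll": 0,"hand": 87},{"x": 0,"y": 0,"z": -15,"roll": 0,"hand": 87},{"x": 0,"y": 0,"z": -10,"roll": 0,"hand": 87},{"x": 0,"y": 0,"z": -6,"roll": 0,"hand": 87},{"x": 0,"y": 0,"z": 0,"roll": 0,"hand": 87}]'

```text
time: 10.0
position: [0.3311, -0.2607, 0.1134]
tool_rot: [-0.153, -3.137, -0.0]
ft_force: [-0.5, 0.7, -0.1]
grip_width: 1.002
grip_force: 0.0
```

>>> send_rows --rows '[{"x": 0,"y": 0,"z": -1,"roll": 0,"hand": 64},{"x": 0,"y": 0,"z": 0,"roll": 0,"hand": 64},{"x": 0,"y": 0,"z": 0,"roll": 0,"hand": 64},{"x": 2,"y": -0.2,"z": 0,"roll": 0,"hand": 64},{"x": 4,"y": -0.4,"z": 0,"roll": 0,"hand": 64},{"x": 4,"y": -0.4,"z": 0,"roll": 0,"hand": 64},{"x": 4,"y": -0.4,"z": 0,"roll": 0,"hand": 64},{"x": 4,"y": -0.4,"z": 0,"roll": 0,"hand": 64},{"x": 4,"y": -0.4,"z": 0,"roll": 0,"hand": 64}]'

```text
time: 10.9
position: [0.3531, -0.2635, 0.113]
tool_rot: [-0.153, -3.136, 0.0]
ft_force: [-5.3, -0.7, 8.2]
grip_width: 0.738
grip_force: 7.1
```

>>> send_rows --rows '[{"x": 4,"y": -0.4,"z": 0,"roll": 0,"hand": 64},{"x": 4,"y": -0.4,"z": 0,"roll": 0,"hand": 64},{"x": 4,"y": -0.4,"z": 0,"roll": 0,"hand": 64},{"x": 2,"y": -0.2,"z": 0,"roll": 0,"hand": 64},{"x": -8,"y": 0.8,"z": 0,"roll": 0,"hand": 64},{"x": -8,"y": 0.8,"z": 0,"roll": 0,"hand": 44},{"x": 0,"y": 0,"z": 0,"roll": 0,"hand": 44},{"x": 0,"y": 0,"z": 0,"roll": 0,"hand": 44},{"x": 0,"y": 0,"z": 0,"roll": 0,"hand": 44}]'

```text
time: 11.8
position: [0.3515, -0.2631, 0.1133]
tool_rot: [0.153, 3.137, 0.0]
ft_force: [-1.2, -0.3, 6.7]
grip_width: 0.733
grip_force: 29.5
```

Run:
```python
from h import *
s=get_state();print(s["position"],s["grip_width"])
t=get_image("top");i=get_image("side")
cv2.imwrite("pics/p5.png",np.hstack([cv2.resize(i[170:390,215:395],(400,489)),cv2.copyMakeBorder(cv2.resize(t[220:370,240:470],(400,261)),0,228,0,0,0)]))
g=cv2.GaussianBlur(cv2.cvtColor(t,cv2.COLOR_BGR2GRAY),(3,3),0)
C=cv2.HoughCircles(g[240:365,180:460],cv2.HOUGH_GRADIENT_ALT,1.5,20,param1=150,param2=.5,minRadius=14,maxRadius=24)
for u,v,r in (C[0] if C is not None else []):
    p=onz("top",(u+180,v+240),.102);print(np.round([u+180,v+240,r],1),p[:2].round(4),"rail xy",round(p[0]*.9952-p[1]*.0976-.503,4),round(p[0]*.0976+p[1]*.9952+.034,4))
```

```text
[ 0.35149796 -0.2630506   0.11325248] 0.7333186825386739
[283.5 274.5  18.4] [ 0.4591 -0.1111] rail xy -0.0352 -0.0317
[319.5 279.   18.2] [ 0.4522 -0.1811] rail xy -0.0353 -0.1021
[298.5 337.5  18.2] [ 0.3393 -0.1435] rail xy -0.1514 -0.0757
[190.5 259.5  18.7] [0.4836 0.0699] rail xy -0.0286 0.1507
[361.5 318.   17.6] [ 0.3793 -0.264 ] rail xy -0.0998 -0.1917
```

View pics/p5.png

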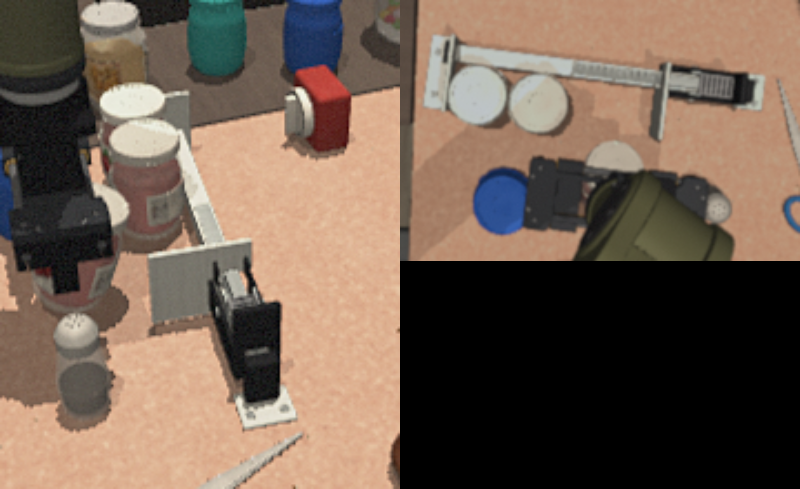

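The fingers closed on the jar when they narrowed. I open them, back off clear of it, then narrow.

>>> send_rows --force 3 --rows '[{"x": 0,"y": 0,"z": 0,"roll": 0,"hand": 76},{"x": 0,"y": 0,"z": 0,"roll": 0,"hand": 80},{"x": 0,"y": 0,"z": 0,"roll": 0,"hand": 80},{"x": -8,"y": 0.8,"z": 0,"roll": 0,"hand": 80},{"x": -8,"y": 0.8,"z": 0,"roll": 0,"hand": 80},{"x": -4,"y": 0.4,"z": 0,"roll": 0,"hand": 80},{"x": 0,"y": 0,"z": 0,"roll": 0,"hand": 80}]'

```text
time: 12.6
position: [0.3306, -0.2606, 0.1127]
tool_rot: [0.154, 3.138, 0.002]
ft_force: [-0.1, -0.3, -0.2]
grip_width: 0.92
grip_force: 0.0
```

>>> send_rows --rows '[{"x": 0,"y": 0,"z": 0,"roll": 0,"hand": 42},{"x": 0,"y": 0,"z": 0,"roll": 0,"hand": 42},{"x": 0,"y": 0,"z": 0,"roll": 0,"hand": 42},{"x": 0,"y": 0,"z": 0,"roll": 0,"hand": 42},{"x": 0,"y": 0,"z": 0,"roll": 0,"hand": 42}]'

```text
time: 13.1
position: [0.3316, -0.2605, 0.1128]
tool_rot: [-0.152, -3.138, -0.001]
ft_force: [0.3, 2.3, 1.0]
grip_width: 0.733
grip_force: 2.8
```

```bash
cat > j.py <<'E'
from h import *
s=get_state();print(s["position"],s["grip_width"],s["ft_force"])
t=get_image("top")
g=cv2.GaussianBlur(cv2.cvtColor(t,cv2.COLOR_BGR2GRAY),(3,3),0)
C=cv2.HoughCircles(g[240:365,180:460],cv2.HOUGH_GRADIENT_ALT,1.5,20,param1=150,param2=.5,minRadius=14,maxRadius=24)
for u,v,r in (C[0] if C is not None else []):
    p=onz("top",(u+180,v+240),.102);print(np.round([u+180,v+240,r],1),p[:2].round(4),"rail xy",round(p[0]*.9952-p[1]*.0976-.503,4),round(p[0]*.0976+p[1]*.9952+.034,4))
E
python3 j.py
```

```text
[ 0.33160925 -0.26053153  0.11278441] 0.7332880484876283 [0.28055108 2.27755968 0.97427271]
[283.5 274.5  18.4] [ 0.4591 -0.1111] rail xy -0.0352 -0.0317
[319.5 279.   18.2] [ 0.4522 -0.1811] rail xy -0.0353 -0.1021
[298.5 337.5  18.3] [ 0.3393 -0.1435] rail xy -0.1514 -0.0757
[190.5 259.5  18.7] [0.4836 0.0699] rail xy -0.0286 0.1507
```

>>> send_rows --rows '[{"x": 0,"y": 0,"z": 0,"roll": 0,"hand": 87},{"x": 0,"y": 0,"z": 0,"roll": 0,"hand": 87},{"x": 0,"y": 0,"z": 0,"roll": 0,"hand": 87},{"x": 0,"y": 0,"z": 0,"roll": 0,"hand": 87}]'

```text
time: 13.55
position: [0.3314, -0.2611, 0.1128]
tool_rot: [0.153, 3.138, -0.0]
ft_force: [0.0, 0.1, -0.8]
grip_width: 0.97
grip_force: 0.0
```

Run:
```python
from h import *
s=get_state();print(s["position"],s["grip_width"],s["ft_force"])
t=get_image("top");i=get_image("side");w=get_image("wrist")
for p in [(.36,-.263,.102),(.38,-.264,.102),s["position"]-[0,0,.07]]:print(proj("top",p).round(),proj("side",p).round(),proj("wrist",p).round())
b=lambda a:cv2.copyMakeBorder(a,0,589-a.shape[0],0,0,0)
cv2.imwrite("pics/p6.png",np.hstack([b(cv2.resize(i[240:340,200:300],(400,400))),np.vstack([cv2.resize(t[270:370,310:450],(400,286)),cv2.resize(w,(400,300))])[:589,:] if 0 else b(np.vstack([cv2.resize(t[270:370,310:450],(400,286)),cv2.resize(w,(400,300))]))]))
```

```text
[ 0.33140372 -0.26105322  0.11282392] 0.970376455814634 [ 0.02343047  0.10524919 -0.84741777]
[361. 328.] [243. 264.] [317. 433.]
[362. 318.] [253. 262.] [319. 477.]
[357. 339.] [231. 291.] [315. 293.]
```

View pics/p6.png

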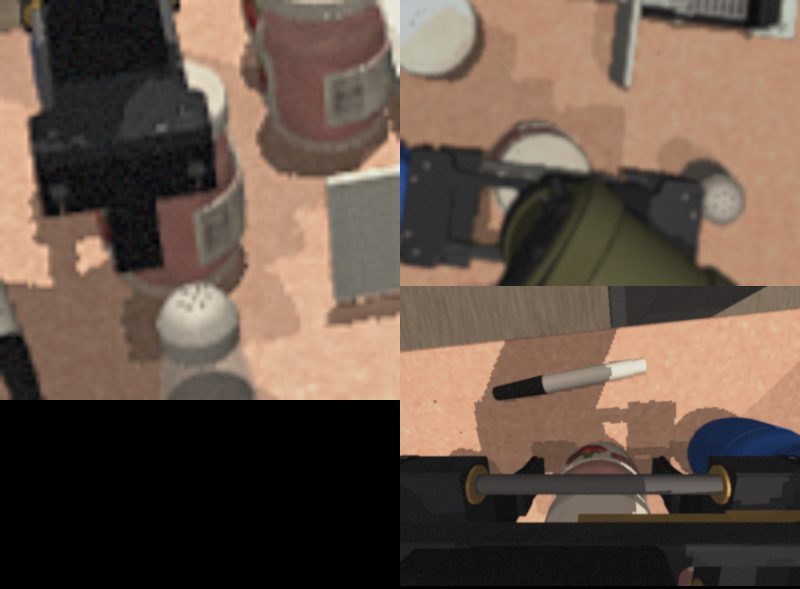

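The jar is upright, but the fingers dragged it back to about x=0.35, centred between them. I reopen fully, retreat, and push with a wider opening, checking the width each time.

>>> send_rows --force 30 --rows '[{"x": -4,"y": 0.4,"z": 0,"roll": 0,"hand": 87},{"x": -4,"y": 0.4,"z": 0,"roll": 0,"hand": 87},{"x": -2,"y": 0.2,"z": 0,"roll": 0,"hand": 87},{"x": 0,"y": 0,"z": 0,"roll": 0,"hand": 87},{"x": 0,"y": 0,"z": 0,"roll": 0,"hand": 66},{"x": 0,"y": 0,"z": 0,"roll": 0,"hand": 66},{"x": 0,"y": 0,"z": 0,"roll": 0,"hand": 66},{"x": 0,"y": 0,"z": 0,"roll": 0,"hand": 66}]'

```text
time: 14.5
position: [0.3215, -0.2599, 0.1128]
tool_rot: [0.152, 3.138, -0.0]
ft_force: [-0.1, -0.3, 0.4]
grip_width: 0.78
grip_force: 0.0
```

>>> send_rows --rows '[{"x": 3,"y": -0.3,"z": 0,"roll": 0,"hand": 66},{"x": 5,"y": -0.5,"z": 0,"roll": 0,"hand": 66},{"x": 5,"y": -0.5,"z": 0,"roll": 0,"hand": 66},{"x": 5,"y": -0.5,"z": 0,"roll": 0,"hand": 66},{"x": 5,"y": -0.5,"z": 0,"roll": 0,"hand": 66},{"x": 5,"y": -0.5,"z": 0,"roll": 0,"hand": 66},{"x": 5,"y": -0.5,"z": 0,"roll": 0,"hand": 66},{"x": 5,"y": -0.5,"z": 0,"roll": 0,"hand": 66},{"x": 3,"y": -0.3,"z": 0,"roll": 0,"hand": 66},{"x": 0,"y": 0,"z": 0,"roll": 0,"hand": 66}]'

```text
time: 15.5
position: [0.3636, -0.2642, 0.1132]
tool_rot: [0.152, 3.137, -0.001]
ft_force: [-1.0, 0.1, 4.3]
grip_width: 0.76
grip_force: 4.5
```

>>> send_rows --rows '[{"x": 0,"y": 0,"z": 0,"roll": 0,"hand": 87},{"x": 0,"y": 0,"z": 0,"roll": 0,"hand": 87},{"x": 0,"y": 0,"z": 0,"roll": 0,"hand": 87},{"x": 0,"y": 0,"z": 0,"roll": 0,"hand": 87},{"x": 0,"y": 0,"z": 0,"roll": 0,"hand": 87}]'

```text
time: 16.0
position: [0.3623, -0.2639, 0.1127]
tool_rot: [-0.153, -3.138, -0.0]
ft_force: [-0.6, -0.3, 0.1]
grip_width: 0.994
grip_force: 0.0
```

```bash
python3 j.py
```

```text
[ 0.36228573 -0.26389705  0.11267889] 0.9943719118218963 [-0.64651807 -0.33917211  0.11167536]
[283.5 274.5  18.4] [ 0.4591 -0.1111] rail xy -0.0352 -0.0317
[319.5 279.   18.2] [ 0.4522 -0.1811] rail xy -0.0353 -0.1021
[298.5 337.5  18.3] [ 0.3393 -0.1435] rail xy -0.1514 -0.0757
[190.5 259.5  18.7] [0.4836 0.0699] rail xy -0.0286 0.1507
```

>>> send_rows --rows '[{"x": -8,"y": 0.8,"z": 0,"roll": 0,"hand": 87},{"x": -8,"y": 0.8,"z": 0,"roll": 0,"hand": 87},{"x": -8,"y": 0.8,"z": 0,"roll": 0,"hand": 87},{"x": -8,"y": 0.8,"z": 0,"roll": 0,"hand": 87},{"x": 0,"y": 0,"z": 0,"roll": 0,"hand": 87}]'

```text
time: 16.55
position: [0.3291, -0.2605, 0.1126]
tool_rot: [-0.154, -3.138, -0.002]
ft_force: [-1.0, -0.5, 0.1]
grip_width: 1.003
grip_force: 0.0
```

```bash
python3 j.py
python3 - <<'E'
from h import *
i=get_image("side");t=get_image("top")
b=lambda a:cv2.copyMakeBorder(a,0,400-a.shape[0],0,0,0)
cv2.imwrite("pics/p7.png",np.hstack([cv2.resize(i[230:330,215:315],(400,400)),b(cv2.resize(t[270:370,310:450],(400,286)))]))
E
```

```text
[ 0.32906866 -0.26046202  0.11262873] 1.0025144833093573 [-0.99324567 -0.49219581  0.05938702]
[283.5 274.5  18.4] [ 0.4591 -0.1111] rail xy -0.0352 -0.0317
[319.5 279.   18.2] [ 0.4522 -0.1811] rail xy -0.0353 -0.1021
[298.5 336.   18. ] [ 0.3421 -0.1434] rail xy -0.1485 -0.0753
[190.5 259.5  18.7] [0.4836 0.0699] rail xy -0.0286 0.1507
[360.  331.5  18.8] [ 0.3535 -0.2616] rail xy -0.1257 -0.1918
```

View pics/p7.png

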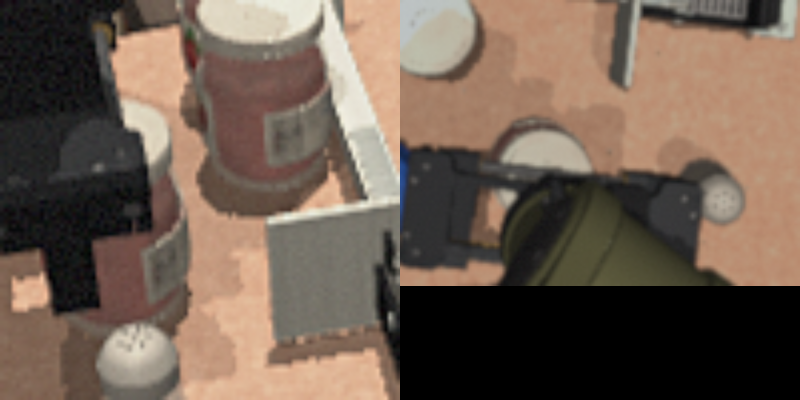

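The jar stands upright at about (0.353, -0.262). Its body is only about 64 mm wide at finger height, so it slipped between the fingers at 66 mm. I retreat, narrow to 52 mm and push again.

>>> send_rows --rows '[{"x": -6,"y": 0.5,"z": 0,"roll": 0,"hand": 87},{"x": -6,"y": 0.5,"z": 0,"roll": 0,"hand": 87},{"x": 0,"y": 0,"z": 0,"roll": 0,"hand": 52},{"x": 0,"y": 0,"z": 0,"roll": 0,"hand": 52},{"x": 0,"y": 0,"z": 0,"roll": 0,"hand": 52},{"x": 0,"y": 0,"z": 0,"roll": 0,"hand": 52},{"x": 0,"y": 0,"z": 0,"roll": 0,"hand": 52}]'

```text
time: 17.4
position: [0.3185, -0.2598, 0.1128]
tool_rot: [0.152, 3.138, -0.0]
ft_force: [-0.6, 0.6, 0.2]
grip_width: 0.648
grip_force: 0.0
```

>>> send_rows --rows '[{"x": 0,"y": 0,"z": 0,"roll": 0,"hand": 52},{"x": 3,"y": -0.3,"z": 0,"roll": 0,"hand": 52},{"x": 4,"y": -0.4,"z": 0,"roll": 0,"hand": 52},{"x": 4,"y": -0.4,"z": 0,"roll": 0,"hand": 52},{"x": 4,"y": -0.4,"z": 0,"roll": 0,"hand": 52},{"x": 4,"y": -0.4,"z": 0,"roll": 0,"hand": 52},{"x": 4,"y": -0.4,"z": 0,"roll": 0,"hand": 52}]'

```text
time: 18.1
position: [0.3416, -0.2621, 0.1127]
tool_rot: [-0.152, -3.137, -0.0]
ft_force: [-3.1, -0.1, 1.9]
grip_width: 0.6
grip_force: 3.1
```

```bash
python3 j.py|grep -v "0\.0[37][0-9]*$"
```

```text
[ 0.34163565 -0.26208012  0.11270092] 0.6002094127346228 [-3.109179   -0.14407735  1.89434892]
[319.5 279.   18.3] [ 0.4522 -0.1811] rail xy -0.0353 -0.1021
[366.  346.5  18.3] [ 0.3252 -0.2736] rail xy -0.1526 -0.2066
[190.5 259.5  18.4] [0.4836 0.0699] rail xy -0.0286 0.1507
[414.  337.5  17.1] [ 0.3445 -0.366 ] rail xy -0.1244 -0.2966
```

>>> send_rows --rows '[{"x": 4,"y": -0.4,"z": 0,"roll": 0,"hand": 52},{"x": 5,"y": -0.5,"z": 0,"roll": 0,"hand": 52},{"x": 5,"y": -0.5,"z": 0,"roll": 0,"hand": 52},{"x": 5,"y": -0.5,"z": 0,"roll": 0,"hand": 52},{"x": 5,"y": -0.5,"z": 0,"roll": 0,"hand": 52},{"x": 5,"y": -0.5,"z": 0,"roll": 0,"hand": 52},{"x": 5,"y": -0.5,"z": 0,"roll": 0,"hand": 52},{"x": 5,"y": -0.5,"z": 0,"roll": 0,"hand": 52}]'

```text
time: 18.95
position: [0.3808, -0.266, 0.1128]
tool_rot: [-0.152, -3.138, -0.0]
ft_force: [-2.6, 0.4, 1.6]
grip_width: 0.603
grip_force: 3.1
```

```bash
python3 j.py
```

```text
[ 0.380847   -0.26596429  0.11275752] 0.6032042023582208 [-2.60939623  0.37082626  1.59970366]
[283.5 274.5  18.4] [ 0.4591 -0.1111] rail xy -0.0352 -0.0317
[319.5 279.   17.9] [ 0.4522 -0.1811] rail xy -0.0353 -0.1021
[298.5 337.5  18.6] [ 0.3393 -0.1435] rail xy -0.1514 -0.0757
[400.5 334.5  19.9] [ 0.3496 -0.3398] rail xy -0.1219 -0.2701
[190.5 259.5  18.4] [0.4836 0.0699] rail xy -0.0286 0.1507
[363.  300.   16.6] [ 0.4138 -0.2663] rail xy -0.0652 -0.1906
```

>>> send_rows --rows '[{"x": 5,"y": -0.5,"z": 0,"roll": 0,"hand": 52},{"x": 5,"y": -0.5,"z": 0,"roll": 0,"hand": 52},{"x": 5,"y": -0.5,"z": 0,"roll": 0,"hand": 52},{"x": 5,"y": -0.5,"z": 0,"roll": 0,"hand": 52},{"x": 4,"y": -0.4,"z": 0,"roll": 0,"hand": 52},{"x": 3,"y": -0.3,"z": 0,"roll": 0,"hand": 52},{"x": 0,"y": 0,"z": 0,"roll": 0,"hand": 52}]'

```text
time: 19.7
position: [0.408, -0.2687, 0.1128]
tool_rot: [0.152, 3.137, -0.001]
ft_force: [-1.0, -0.1, -0.8]
grip_width: 0.598
grip_force: 2.0
```

>>> send_rows --rows '[{"x": 3,"y": -0.3,"z": 0,"roll": 0,"hand": 52},{"x": 0,"y": 0,"z": 0,"roll": 0,"hand": 52}]'

```text
time: 19.9
position: [0.4107, -0.269, 0.1128]
tool_rot: [0.152, 3.138, -0.0]
ft_force: [-1.4, 0.4, -0.2]
grip_width: 0.599
grip_force: 2.2
```

>>> send_rows --rows '[{"x": 2,"y": -0.2,"z": 0,"roll": 0,"hand": 52},{"x": 0,"y": 0,"z": 0,"roll": 0,"hand": 52}]'

```text
time: 20.1
position: [0.4126, -0.2692, 0.1129]
tool_rot: [0.152, 3.138, -0.0]
ft_force: [-1.5, 0.2, 1.4]
grip_width: 0.598
grip_force: 2.4
```

>>> send_rows --rows '[{"x": 2,"y": -0.2,"z": 0,"roll": 0,"hand": 52},{"x": 0,"y": 0,"z": 0,"roll": 0,"hand": 52}]'

```text
time: 20.3
position: [0.4147, -0.2693, 0.1129]
tool_rot: [0.152, 3.137, -0.0]
ft_force: [-1.6, 0.3, 1.1]
grip_width: 0.601
grip_force: 2.4
```

```bash
python3 j.py
```

```text
[ 0.41472417 -0.26934862  0.11286535] 0.6012249711252688 [-1.56807131  0.34426985  1.07528147]
[283.5 274.5  18.4] [ 0.4591 -0.1111] rail xy -0.0352 -0.0317
[298.5 337.5  18.8] [ 0.3393 -0.1435] rail xy -0.1514 -0.0757
[401.2 304.5  19.8] [ 0.407  -0.3406] rail xy -0.0647 -0.2652
[319.5 279.   18.1] [ 0.4522 -0.1811] rail xy -0.0353 -0.1021
[190.5 259.5  18.7] [0.4836 0.0699] rail xy -0.0286 0.1507
```

>>> send_rows --rows '[{"x": 2,"y": -0.2,"z": 0,"roll": 0,"hand": 52},{"x": 0,"y": 0,"z": 0,"roll": 0,"hand": 52}]'

```text
time: 20.55
position: [0.4167, -0.2696, 0.1128]
tool_rot: [0.152, 3.138, -0.0]
ft_force: [-2.3, -0.5, 0.3]
grip_width: 0.6
grip_force: 2.4
```

>>> send_rows --rows '[{"x": 2,"y": -0.2,"z": 0,"roll": 0,"hand": 52},{"x": 0,"y": 0,"z": 0,"roll": 0,"hand": 52}]'

```text
time: 20.75
position: [0.4174, -0.2697, 0.1126]
tool_rot: [-0.153, -3.135, -0.001]
ft_force: [-5.6, 0.7, 4.0]
grip_width: 0.597
grip_force: 4.0
```

The force rises to 5.6 N and motion stops, so the jar is against the bar. I open slightly and back away.

>>> send_rows --rows '[{"x": -2,"y": 0.2,"z": 0,"roll": 0,"hand": 60},{"x": 0,"y": 0,"z": 0,"roll": 0,"hand": 60},{"x": -4,"y": 0.4,"z": 0,"roll": 0,"hand": 62},{"x": -8,"y": 0.8,"z": 0,"roll": 0,"hand": 62},{"x": -12,"y": 1.2,"z": 0,"roll": 0,"hand": 62},{"x": -20,"y": 2,"z": 0,"roll": 0,"hand": 62},{"x": -20,"y": 2,"z": 0,"roll": 0,"hand": 20},{"x": 0,"y": 0,"z": 20,"roll": 0,"hand": 0},{"x": 0,"y": 0,"z": 30,"roll": 0,"hand": 0},{"x": 0,"y": 0,"z": 0,"roll": 0,"hand": 0}]'

```text
time: 21.75
position: [0.3534, -0.2643, 0.1658]
tool_rot: [0.153, 3.131, -0.001]
ft_force: [1.0, -0.7, -0.4]
grip_width: 0.435
grip_force: 0.0
```

```bash
python3 j.py
```

```text
[ 0.35342821 -0.26427539  0.1658141 ] 0.4345819493010491 [ 1.01942956 -0.73493908 -0.38014343]
[283.5 274.5  18.7] [ 0.4591 -0.1111] rail xy -0.0352 -0.0317
[319.5 279.   18.2] [ 0.4522 -0.1811] rail xy -0.0353 -0.1021
[366.  282.   18.8] [ 0.4487 -0.2715] rail xy -0.03 -0.1924
[298.5 337.5  18.3] [ 0.3393 -0.1435] rail xy -0.1514 -0.0757
[190.5 259.5  18.7] [0.4836 0.0699] rail xy -0.0286 0.1507
[411.  339.   18.6] [ 0.3415 -0.3602] rail xy -0.128 -0.2911
```

>>> send_rows --rows '[{"x": 0,"y": 0,"z": 25,"roll": 0,"hand": 0},{"x": 27,"y": -29,"z": 0,"roll": 0,"hand": 0},{"x": 27,"y": -30,"z": 0,"roll": 0,"hand": 0},{"x": 28,"y": -30,"z": 0,"roll": 0,"hand": 0},{"x": 0,"y": 0,"z": 0,"roll": 0,"hand": 0},{"x": 0,"y": 0,"z": 0,"roll": 0,"hand": 0}]'

```text
time: 22.4
position: [0.4332, -0.3522, 0.1858]
tool_rot: [-0.154, -3.133, -0.0]
ft_force: [-0.1, 0.5, 0.1]
grip_width: 0.003
grip_force: 0.0
```

Run:
```python
from h import *
s=get_state();p=s["position"];print(p,s["grip_width"],"rail",p[0]*.9952-p[1]*.0976-.503,p[0]*.0976+p[1]*.9952+.034)
i=get_image("side")
for k in [-.07,-.146]:print(proj("side",p+[0,0,k]))
cv2.imwrite("pics/p8.png",cv2.resize(i[190:370,215:375],(533,600)))
```

```text
[ 0.43317802 -0.352167    0.18582321] 0.0033993795192269792 rail -0.03752973106381252 -0.27419842777024606
[293.63298045 277.81577007]
[295.07912115 309.81728283]
```

View pics/p8.png

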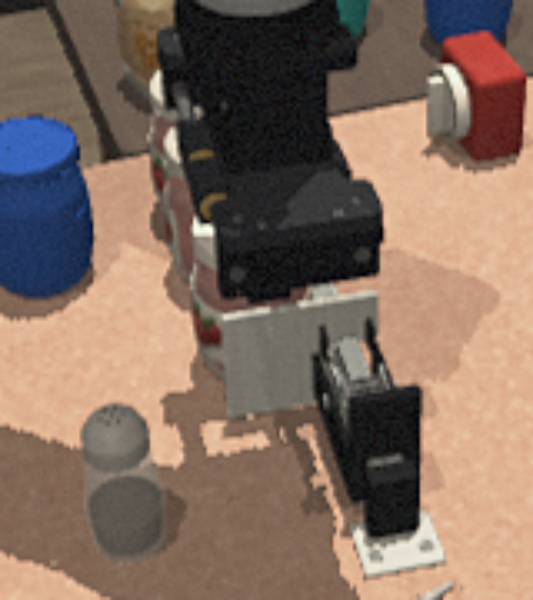

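The stop's plate top edge (crop (225–375, 305)) is ahead of the fingers. By the numbers they are about 9 mm behind it, so I descend.

>>> send_rows --rows '[{"x": 0,"y": 0,"z": -20,"roll": 0,"hand": 0},{"x": 0,"y": 0,"z": -15,"roll": 0,"hand": 0},{"x": 0,"y": 0,"z": -10,"roll": 0,"hand": 0},{"x": 0,"y": 0,"z": 0,"roll": 0,"hand": 0}]'

```text
time: 22.85
position: [0.4332, -0.3509, 0.1414]
tool_rot: [-0.152, -3.136, -0.003]
ft_force: [-0.1, 1.0, 0.6]
grip_width: 0.005
grip_force: 0.0
```

>>> send_rows --rows '[{"x": 0,"y": 0,"z": -15,"roll": 0,"hand": 0},{"x": 0,"y": 0,"z": -10,"roll": 0,"hand": 0},{"x": 0,"y": 0,"z": 0,"roll": 0,"hand": 0}]'

```text
time: 23.15
position: [0.4336, -0.3514, 0.1161]
tool_rot: [-0.152, -3.135, -0.002]
ft_force: [0.3, 0.2, 0.2]
grip_width: 0.002
grip_force: 0.0
```

>>> send_rows --rows '[{"x": 0.3,"y": 3,"z": 0,"roll": 0,"hand": 0},{"x": 0.3,"y": 3,"z": 0,"roll": 0,"hand": 0},{"x": 0.4,"y": 4,"z": 0,"roll": 0,"hand": 0},{"x": 0.4,"y": 4,"z": 0,"roll": 0,"hand": 0},{"x": 0.3,"y": 3,"z": 0,"roll": 0,"hand": 0}]'

```text
time: 23.65
position: [0.4363, -0.3358, 0.1182]
tool_rot: [0.152, 3.137, -0.003]
ft_force: [-0.0, -4.7, -2.0]
grip_width: 0.004
grip_force: 2.0
```

>>> send_rows --rows '[{"x": 0.3,"y": 3,"z": 0,"roll": 0,"hand": 0},{"x": 0.3,"y": 3,"z": 0,"roll": 0,"hand": 0},{"x": 0.3,"y": 3,"z": 0,"roll": 0,"hand": 0},{"x": 0.3,"y": 3,"z": 0,"roll": 0,"hand": 0},{"x": 0.3,"y": 3,"z": 0,"roll": 0,"hand": 0},{"x": 0.3,"y": 3,"z": 0,"roll": 0,"hand": 0},{"x": 0.3,"y": 3,"z": 0,"roll": 0,"hand": 0}]'

```text
time: 24.35
position: [0.4383, -0.3154, 0.1182]
tool_rot: [0.154, 3.137, -0.004]
ft_force: [1.2, -6.7, -2.1]
grip_width: 0.01
grip_force: 3.4
```

>>> send_rows --rows '[{"x": 0.2,"y": 2,"z": 0,"roll": 0,"hand": 0},{"x": 0.2,"y": 2,"z": 0,"roll": 0,"hand": 0},{"x": 0,"y": 0,"z": 0,"roll": 0,"hand": 0}]'

```text
time: 24.65
position: [0.4387, -0.3109, 0.1181]
tool_rot: [0.153, 3.137, -0.002]
ft_force: [0.9, -4.6, -0.8]
grip_width: 0.009
grip_force: 2.7
```

```bash
python3 j.py
```

```text
[ 0.43873758 -0.31086142  0.11813286] 0.009019645765495184 [ 0.86943403 -4.55502298 -0.78591387]
[283.5 274.5  18.4] [ 0.4591 -0.1111] rail xy -0.0352 -0.0317
[319.5 279.   18.2] [ 0.4522 -0.1811] rail xy -0.0353 -0.1021
[298.5 337.5  18.8] [ 0.3393 -0.1435] rail xy -0.1514 -0.0757
[192.  259.5  18.1] [0.4837 0.067 ] rail xy -0.0282 0.1479
```

>>> send_rows --rows '[{"x": 0.2,"y": 2,"z": 0,"roll": 0,"hand": 0},{"x": 0.2,"y": 2,"z": 0,"roll": 0,"hand": 0},{"x": 0,"y": 0,"z": 0,"roll": 0,"hand": 0}]'

```text
time: 25.0
position: [0.4391, -0.3071, 0.1181]
tool_rot: [0.153, 3.137, -0.003]
ft_force: [0.7, -7.0, -0.8]
grip_width: 0.002
grip_force: 2.9
```

>>> send_rows --rows '[{"x": 0.2,"y": 2,"z": 0,"roll": 0,"hand": 0},{"x": 0,"y": 0,"z": 0,"roll": 0,"hand": 0}]'

```text
time: 25.2
position: [0.4394, -0.3049, 0.1181]
tool_rot: [0.153, 3.137, -0.002]
ft_force: [-0.5, -5.9, 0.9]
grip_width: 0.006
grip_force: 2.6
```

>>> send_rows --rows '[{"x": 0.2,"y": 2,"z": 0,"roll": 0,"hand": 0},{"x": 0,"y": 0,"z": 0,"roll": 0,"hand": 0}]'

```text
time: 25.4
position: [0.4396, -0.303, 0.1182]
tool_rot: [0.153, 3.137, -0.003]
ft_force: [0.7, -6.1, -0.5]
grip_width: 0.008
grip_force: 2.8
```

>>> send_rows --rows '[{"x": 0.2,"y": 2,"z": 0,"roll": 0,"hand": 0},{"x": 0,"y": 0,"z": 0,"roll": 0,"hand": 0}]'

```text
time: 25.6
position: [0.4397, -0.3011, 0.1182]
tool_rot: [0.153, 3.137, -0.003]
ft_force: [-0.8, -5.6, -0.1]
grip_width: 0.001
grip_force: 2.9
```

>>> send_rows --rows '[{"x": 0.2,"y": 2,"z": 0,"roll": 0,"hand": 0},{"x": 0,"y": 0,"z": 0,"roll": 0,"hand": 0}]'

```text
time: 25.8
position: [0.4399, -0.2992, 0.1182]
tool_rot: [0.153, 3.137, -0.003]
ft_force: [1.7, -6.3, -0.2]
grip_width: 0.004
grip_force: 3.0
```

```bash
python3 j.py
```

```text
[ 0.43990486 -0.29917608  0.11815055] 0.004073886568239083 [ 1.7126545  -6.254672   -0.19043473]
[283.5 274.5  18.4] [ 0.4591 -0.1111] rail xy -0.0352 -0.0317
[298.5 337.5  18.8] [ 0.3393 -0.1435] rail xy -0.1514 -0.0757
[319.5 279.   17.8] [ 0.4522 -0.1811] rail xy -0.0353 -0.1021
[190.5 259.5  18.5] [0.4836 0.0699] rail xy -0.0286 0.1507
[231.  273.   18.6] [ 0.4595 -0.0094] rail xy -0.0448 0.0695
```

>>> send_rows --rows '[{"x": 0.2,"y": 2,"z": 0,"roll": 0,"hand": 0},{"x": 0,"y": 0,"z": 0,"roll": 0,"hand": 0}]'

```text
time: 26.05
position: [0.4401, -0.2976, 0.1182]
tool_rot: [0.153, 3.137, -0.004]
ft_force: [1.3, -7.5, -0.5]
grip_width: 0.006
grip_force: 3.4
```

>>> send_rows --rows '[{"x": 0.2,"y": 2,"z": 0,"roll": 0,"hand": 0},{"x": 0,"y": 0,"z": 0,"roll": 0,"hand": 0}]'

```text
time: 26.25
position: [0.4401, -0.2969, 0.1182]
tool_rot: [0.154, 3.136, -0.008]
ft_force: [1.5, -10.8, -3.4]
grip_width: 0.006
grip_force: 4.7
```

>>> send_rows --rows '[{"x": 0.2,"y": 2,"z": 0,"roll": 0,"hand": 0},{"x": 0,"y": 0,"z": 0,"roll": 0,"hand": 0}]'

```text
time: 26.45
position: [0.4401, -0.2963, 0.1184]
tool_rot: [0.156, 3.135, -0.012]
ft_force: [2.1, -13.5, -6.0]
grip_width: 0.003
grip_force: 6.1
```

Motion has stalled and the force is rising, so the row is snug. One more small push, then I retreat and check.

>>> send_rows --rows '[{"x": 0.2,"y": 2,"z": 0,"roll": 0,"hand": 0},{"x": 0.2,"y": 2,"z": 0,"roll": 0,"hand": 0},{"x": 0,"y": 0,"z": 0,"roll": 0,"hand": 0}]'

```text
time: 26.75
position: [0.4401, -0.2953, 0.1185]
tool_rot: [0.158, 3.134, -0.02]
ft_force: [2.6, -19.8, -9.8]
grip_width: 0.002
grip_force: 9.3
```

>>> send_rows --rows '[{"x": -0.4,"y": -4,"z": 0,"roll": 0,"hand": 0},{"x": -0.8,"y": -8,"z": 0,"roll": 0,"hand": 0},{"x": -1,"y": -10,"z": 0,"roll": 0,"hand": 0},{"x": 0,"y": 0,"z": 20,"roll": 0,"hand": 0},{"x": 0,"y": 0,"z": 40,"roll": 0,"hand": 0},{"x": 0,"y": 0,"z": 40,"roll": 0,"hand": 0},{"x": 0,"y": -40,"z": 20,"roll": 0,"hand": 0},{"x": 0,"y": -40,"z": 20,"roll": 0,"hand": 0},{"x": 0,"y": -40,"z": 0,"roll": 0,"hand": 0},{"x": 0,"y": -40,"z": 0,"roll": 0,"hand": 0}]'

```text
time: 27.75
position: [0.4396, -0.4705, 0.2583]
tool_rot: [0.148, 3.137, 0.003]
ft_force: [0.1, 0.5, 0.7]
grip_width: 0.005
grip_force: 0.0
```

>>> send_rows --rows '[{"x": 0,"y": -40,"z": 0,"roll": 0,"hand": 0},{"x": 0,"y": -20,"z": 0,"roll": 0,"hand": 0},{"x": 0,"y": 0,"z": 0,"roll": 0,"hand": 0}]'

```text
time: 28.05
position: [0.4369, -0.5324, 0.2566]
tool_rot: [-0.158, -3.135, -0.001]
ft_force: [-0.2, 0.5, -0.2]
grip_width: 0.006
grip_force: 0.0
```

```bash
python3 j.py
python3 - <<'E'
from h import *
i=get_image("side");t=get_image("top")
b=lambda a:cv2.copyMakeBorder(a,0,489-a.shape[0],0,0,0)
cv2.imwrite("pics/p9.png",np.hstack([cv2.resize(i[170:390,215:395],(400,489)),b(cv2.resize(t[230:350,250:450],(400,240)))]))
E
```

```text
[ 0.43686808 -0.53237422  0.25657957] 0.006269474957941455 [-0.20349654  0.53259103 -0.23690633]
[283.5 273.   18.4] [ 0.462 -0.111] rail xy -0.0323 -0.0314
[318.  277.5  18.2] [ 0.455  -0.1781] rail xy -0.0328 -0.0988
[298.5 337.5  18.7] [ 0.3393 -0.1435] rail xy -0.1514 -0.0757
[352.5 282.   17.7] [ 0.448  -0.2453] rail xy -0.0332 -0.1663
[190.5 259.5  18.6] [0.4836 0.0699] rail xy -0.0286 0.1507
```

View pics/p9.png

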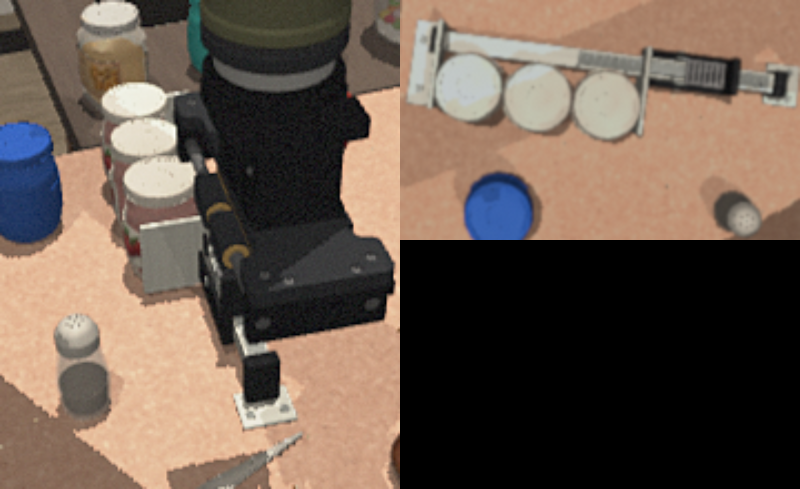

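All three jars stand against the bar with about 68 mm spacing, and the stop is up against the third at crop (643,90). The bystanders are unmoved, so I hand it in.

```bash
python3 -c "
from bench import *
print(close_job())"
```

```text
the job is handed in; nothing more can be done
None
```

I handed the job in at about 28 s: the stop was released and pushed back, the new jar pushed in to the bar, and the stop closed up so all three jars stand snug against the end plate; on the way in, the fingers twice gripped the jar by accident and dragged it back 10–20 mm, but it stayed upright.

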